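# Rake a used lid from under the glass guard into the wash tub

## Robot

A 7-joint arm with a two-finger parallel gripper is mounted at the origin on the work surface. World frame = base frame: x ahead of the robot, y to its left, z up, the work surface at z = 0. Lengths are in m, angles in rad, forces in N, time in s.
With the tool pointing down it reaches from about 0.425 to 0.925 m from the base axis. Payload 6.8 kg.
Tool frame: the origin (TCP) lies at the centre of the arm's flange, where the gripper is bolted on; the fingertips stand 173 mm ahead of it and the grasp point (between the pads) lies 155 mm ahead of it (r.hold_point_z is the distance from the TCP to the grasp point, in m); z points along the fingers, x is the direction in which the jaws open and shut, and the axes are right-handed (so a half turn about z gives the same grasp; the last joint's range is limited). The gripper opens to 85 mm and grips with 20 to 120 N. Pads are 22 mm wide; open, the fingers measure 114 mm over their backs; the gripper's body (76 mm by 85 mm) begins 54 mm behind the grasp point. The pads swing forward as they close: fully open they stand 13 mm farther back than shut.
Start: joints at [1.028, 0.477, 0.022, 1.555, -0.011, 1.109, -0.083], TCP at [0.284, -0.612, 0.405] pointing down, gripper open.
Joint ranges: [-2.96, 2.96], [-0.34, 2.1], [-1.41, 1.46], [0.24, 2.44], [-1.37, 4.51], [0.17, 1.92], [-2.96, 2.96]. Speed limits (rad/s): [2.39, 2.39, 3.14, 3.14, 3.14, 3.14, 3.14].

## Interface

Orientations are given as a rotation vector (axis times angle).
In Python, from bench import r gives the robot as it stands.
- The arm moves only by the tool apply_moves, never from a script. Its arguments are lists of equal length, an entry for each row: "dp": the shift along the tool's x, y, z scaled (see below), a list of three; "twist": the turn, a rotation vector about the tool's x, y, z scaled (see below), a list of three; "jaw": the closure in counts, from 0 (fully open) to 255 (shut). In form: {"dp": [[x, y, z], ...], "twist": [[rx, ry, rz], ...], "jaw": [jaw, ...]}. A call has 1 to 20 rows; each row shifts and turns the pose as measured when the row begins, along the tool's axes as they then stand; what a row does not reach is not made up. The controller multiplies each number of a shift by 12 cm and each number of a turn by 120 degrees. A row lasts 1/10 s, in which the tool goes at most 50 mm and 8.59 degrees, less where a joint would pass 70% of its speed; a pose out of reach is approached as far as the arm can. A call with a number of a shift or a turn outside -1 to 1 is refused whole. A call with a gripper value outside its range is refused whole. The fingers move at their own pace and stop on an object; "grip_force" is the grip in N (left out, the last holds). Time passes only in rows, so rows that do not move let the fingers close. It gives the time, the measured TCP pose, the force and the opening at its end, in the units of the state.
- r.get_obs(): the state, without advancing time (a new reading comes with each control period).
- r.grab_frame(name): name is "side" or "top" or "wrist"; returns a dict with "color" (420x560x3 uint8, red, green, blue), "z_map" (420x560 float32, m along the optical axis (not along the pixel's ray), 0 where there is no reading), "intrinsics" (3x3 intrinsics, pixels), "R" (3x3) and "t" (3): a world point X has camera coordinates R X + t; the wrist camera has in their place "hand_eye" (4x4, takes a point from camera to tool coordinates, whose origin is the TCP and whose axes are the tool frame's). Camera axes: x right, y down, z forward; pixel columns grow to the right and rows downward; lengths in m; the calibration is good to about 2 mm. A picture is of the moment at which its call begins: read the wrist's pose just before it.
- r.hand_in(): hands the job in, once; it reports no verdict.
The state is a dict: "clock": time; "joints": joint angles; "qvel": joint speeds; "tau": joint torques, N m; "tcp_pos": TCP position; "orientation": TCP orientation; "contact_force": force on the tool from outside, world axes, zero at the start; "moment": the same for the moment, N m; "grip_width": finger opening in m.
Only numpy, scipy, OpenCV 4.12 (cv2) and the standard library are available. Lean on these libraries where they do the work, as an engineer would, in place of code of your own. Each camera call takes 0.05 s, during which the arm holds its last target.

## Task

First slide the empty wash tub along the counter until it stands right in front of the used round lid, pushed in under the ledge's overhang up against its upright face. Then reach in under the glass guard behind the lid and rake the lid towards you off the ledge's front edge, without lifting it, so that it drops straight into the tub. Leave the tub upright on the counter with the lid inside, do not knock the glass guard or lean hard on the ledge, and leave the sauce bottle, the small cup and the jar where they are.

Things in the scene. Friction and masses are not known exactly. Their poses are not given: they have to be found in the camera images.
- ledge: Fixed raised pass ledge, black stone top on a steel body, 660 mm long (its y), 260 mm deep (its x), top 105 to 140 mm above the counter. The 10 mm thick top overhangs the upright front face by 25 mm; the tub's rim fits under. Origin: middle of the top's front edge, at top height. x points back over the ledge, away from the robot. Height, place and yaw vary; feel for the top by touch.
- guard: Fixed clear glass guard over the ledge; origin and axes as ledge. Level pane, underside 240 mm above the ledge top, from 60 to 245 mm behind its front edge, 620 mm long. 16 mm posts at its rear corners (235 mm back, y = +-300 mm), each with an arm 232 mm above the top. Open in front. Straight down a gripper strikes it; tilted 30 to 45 degrees, tips leading away, it fits under.
- lid: The used lid: a loose flat round steel disc, 80 mm in diameter, 7 mm thick, about 80 g, lying on the ledge under the guard, its centre 60 to 84 mm behind the front edge. Origin: centre of its underside; z is up. Its weight and friction vary.
- tub: Empty loose grey plastic wash tub, about 450 g, open at the top, outside 150 mm (x) by 180 mm (y) by 80 mm high, walls and floor 4 mm. Origin: centre of its underside. Its +x wall faces the ledge, and an upright grip tab stands on its -x wall. It starts on the counter to the left or right of the lid, short of the ledge, somewhat turned.
- tub_tab (a point): Grip point of the tub's upright tab, 81 mm from the tub's origin along its -x and 108 mm above its underside. The tab is 12 mm thick along the tub's x, 50 mm wide along its y, and reaches from 45 to 125 mm above the underside (45 mm above the rim). Pinch it from above across its thickness.
- tub_back (a point): Middle of the lower edge of the tub's +x outer wall, the wall that goes against the ledge (75 mm from the tub's origin).
- sauce: White sauce bottle, 54 mm in diameter, 150 mm high, standing on the ledge to one side of the lid. Origin: centre of its underside. Leave alone.
- cup: Small open steel cup, 64 mm in diameter, 45 mm high, on the ledge to the other side of the lid. Origin: centre of its underside. Leave alone.
- jar: Squat clear jar with steel cap, 72 mm in diameter, 85 mm high, on the counter on the side of the lid where the tub is not. Origin: centre of its underside. Leave alone.
There are look-alikes about, which are no part of the job. Several things look just like the tub: the one meant starts farthest to the robot's left.

How it is judged:
By the outcome, as a careful person would: the job done as asked, in the order asked, and still so for the second after the job is handed in, with the robot touching nothing.
It also fails if it takes over 58 s, if anything falls off the work surface, if the arm or the gripper's body presses on something with over 40 N, if the wrist force passes 120 N, or if a joint passes its speed limit or range.

## Working session

There is one attempt and no reset: what is moved stays moved. The work goes in short steps, Python scripts to look and compute and a tool call to move; the robot and the scene stay as the last step left them, time stands still between calls to the robot, and variables do not carry over. Pictures are saved under pics/ and viewed, and the job is handed in when it is done.

Besides the shell and the picture viewer there is one more tool, called after "Call:" as name(argument=value, ...) on one line, values as JSON. apply_moves: Moves the arm, as the interface text tells. Shifts and turns lie within -1 to 1; 1 stands for 12 cm of shift or 120 degrees of turn. Its arguments: {"type":"object","properties":{"dp":{"type":"array"},"twist":{"type":"array"},"jaw":{"type":"array"},"grip_force":{"type":"number"}},"required":["dp","twist","jaw"]}

```bash
ls; mkdir -p pics; cat > h.py <<'E'
import numpy as np, cv2
from bench import r
from scipy.spatial.transform import Rotation as Ro
def save(n,im): cv2.imwrite('pics/'+n+'.png',im[:,:,::-1])
E
python3 - <<'E'
from h import *
import pickle
o=r.get_obs(); print({k:np.round(v,3) for k,v in o.items()})
F={}
for n in ['side','top','wrist']:
    f=r.grab_frame(n); save(n+'0',f['color']); F[n]=f
    print(n,{k:np.round(v,3).tolist() for k,v in f.items() if k not in('color','z_map')})
pickle.dump((o,F),open('f0.pkl','wb'))
E
```

```text
pics
{'clock': np.float64(0.0), 'joints': array([ 1.028,  0.478,  0.022,  1.556, -0.012,  1.109, -0.083]), 'qvel': array([ 0.001, -0.003, -0.   ,  0.001, -0.001, -0.001,  0.001]), 'tau': array([-1.0000e-03, -5.9646e+01,  1.6070e+00, -2.8119e+01,  1.2000e-02,
        9.0000e-03,  0.0000e+00]), 'tcp_pos': array([ 0.284, -0.612,  0.404]), 'orientation': array([-2.648,  1.69 ,  0.003]), 'contact_force': array([ 0.235, -0.264,  0.126]), 'moment': array([ 0.021, -0.041,  0.017]), 'grip_width': np.float64(0.085)}
side {'intrinsics': [[518.053, 0.0, 274.483], [0.0, 518.053, 211.456], [0.0, 0.0, 1.0]], 'R': [[-0.999, -0.039, -0.008], [-0.011, 0.482, -0.876], [0.038, -0.875, -0.482]], 't': [0.432, 0.161, 1.334]}
top {'intrinsics': [[390.0, 0.0, 273.608], [0.0, 390.0, 209.102], [0.0, 0.0, 1.0]], 'R': [[-0.011, -1.0, -0.002], [-0.994, 0.012, -0.111], [0.111, 0.001, -0.994]], 't': [-0.075, 0.464, 1.091]}
wrist {'intrinsics': [[371.334, 0.0, 277.054], [0.0, 371.334, 203.001], [0.0, 0.0, 1.0]], 'hand_eye': [[1.0, -0.002, -0.001, -0.0], [0.002, 0.964, 0.268, -0.067], [0.0, -0.268, 0.964, 0.031], [0.0, 0.0, 0.0, 1.0]]}
```

View pics/side0.png

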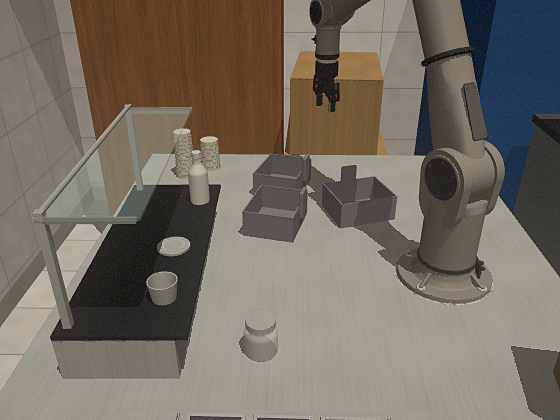

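View pics/top0.png

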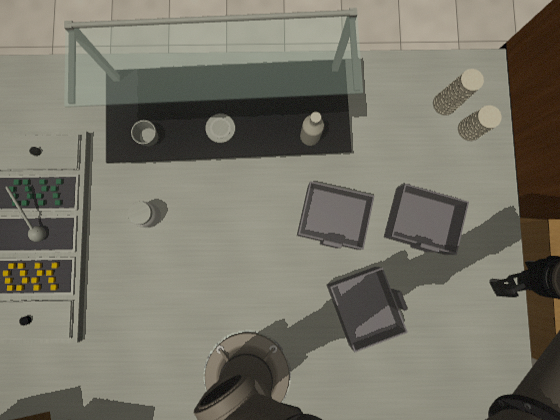

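View pics/wrist0.png

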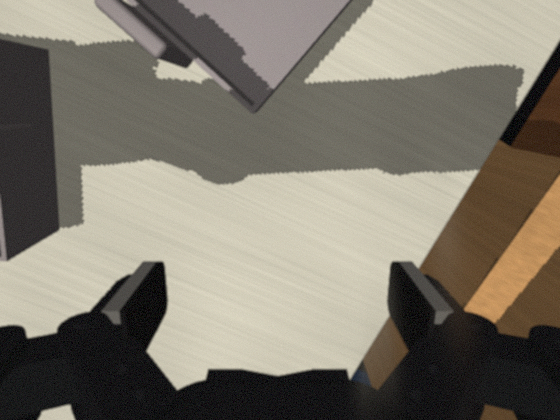

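Three tubs look alike in the top view: A at (336,215), B at (427,218) and C at (367,308). Robot-left is image-left, so A is the farthest left and fits the description. I'll confirm it in an enlarged crop and measure.

```bash
cat >> h.py <<'E'
def cloud(f,pose=None):
    K=f['intrinsics'];z=f['z_map'];v,u=np.mgrid[:z.shape[0],:z.shape[1]]
    P=np.stack([(u-K[0,2])/K[0,0]*z,(v-K[1,2])/K[1,1]*z,z],-1)
    if 'R' in f: W=(P-f['t'])@f['R']
    else:
        H=f['hand_eye'];P=P@H[:3,:3].T+H[:3,3];W=P@Ro.from_rotvec(pose[1]).as_matrix().T+pose[0]
    W[z==0]=np.nan;return W
def ray(f,uv,h):
    K=f['intrinsics'];d=np.linalg.solve(K,np.array([uv[0],uv[1],1.]))
    c=-f['R'].T@f['t'];d=f['R'].T@d;return c+d*(h-c[2])/d[2]
E
python3 - <<'E'
from h import *
import pickle
o,F=pickle.load(open('f0.pkl','rb'))
f=F['top'];W=cloud(f)
for uv in [(336,215),(427,218),(367,308)]: print(uv,np.round(W[uv[1],uv[0]],3))
c=f['color'][90:260,90:480];save('crop_top',cv2.resize(c,None,fx=2,fy=2,interpolation=cv2.INTER_CUBIC))
c=f['color'][165:260,280:390];save('crop_tub',cv2.resize(c,None,fx=6,fy=6,interpolation=cv2.INTER_CUBIC))
c=F['side']['color'][130:370,60:330];save('crop_side',cv2.resize(c,None,fx=2.5,fy=2.5,interpolation=cv2.INTER_CUBIC))
# height histogram in ledge
Z=W[100:160,110:350,2];print('ledge z',np.nanpercentile(Z,[5,25,50,75]))
Ws=cloud(F['side']);print('side ledge',np.round(Ws[200:300:25,190],3), np.round(Ws[246,174],3))
E
```

```text
(336, 215) [ 0.446 -0.262  0.006]
(427, 218) [ 0.434 -0.527  0.002]
(367, 308) [ 0.18  -0.342  0.004]
ledge z [0.10727048 0.11104779 0.1126     0.11442577]
side ledge [[ 0.679 -0.185  0.11 ]
 [ 0.653 -0.045  0.111]
 [ 0.631  0.076  0.112]
 [ 0.613  0.174  0.111]] [0.67  0.07  0.119]
```

View pics/crop_tub.png

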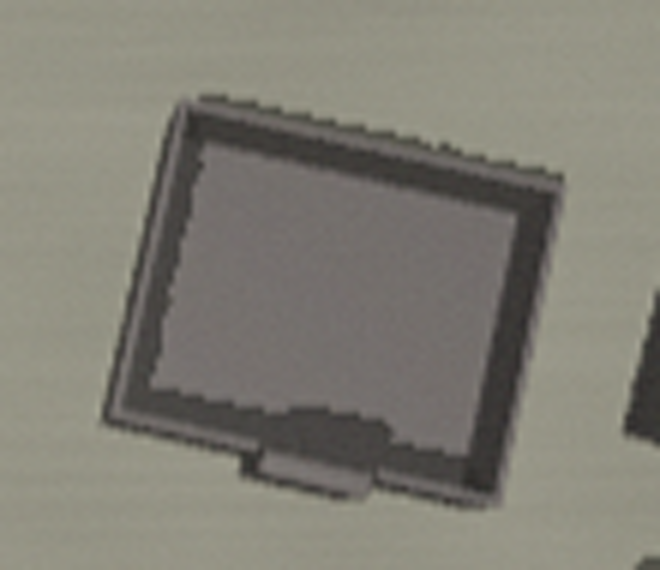

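View pics/crop_top.png

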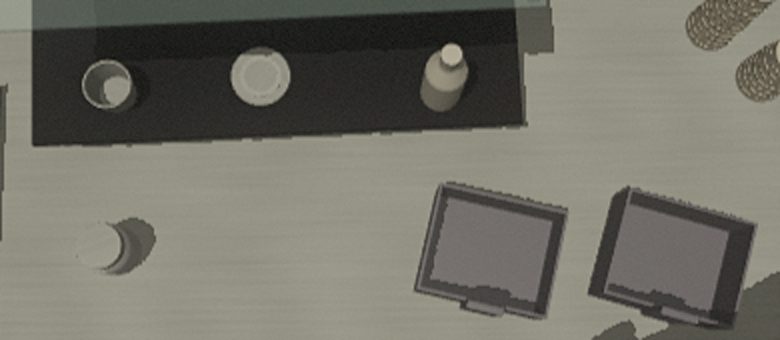

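View pics/crop_side.png

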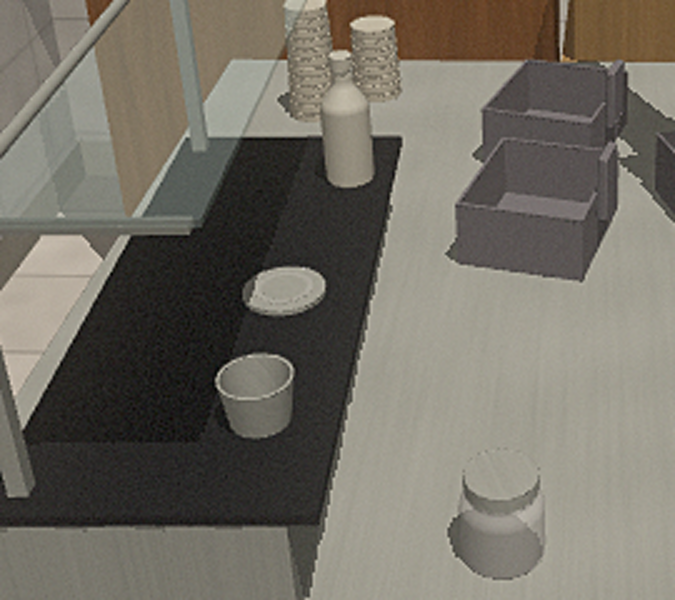

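The crop confirms A: tab at about (337,246) on its near wall, y ≈ -0.26, which is farther left than B (-0.53) and C (-0.34). Next I'll get precise geometry.

```bash
python3 - <<'E'
from h import *
import pickle
o,F=pickle.load(open('f0.pkl','rb'))
for n in ['top','side']:
    f=F[n];W=cloud(f);c=f['color'].astype(int);s=c.sum(2)
    X,Y,Z=W[...,0],W[...,1],W[...,2]
    # ledge edge: for each y bin the min x with z in top range
    m=(Z>.100)&(Z<.122)&(X>.5)&(X<.85)&(s<150)
    ys=[];xs=[]
    for y in np.arange(-.28,.3,.02):
        k=m&(abs(Y-y)<.01)
        if k.sum()>5: ys.append(y);xs.append(np.nanpercentile(X[k],1.))
    ys=np.array(ys);xs=np.array(xs);p=np.polyfit(ys,xs,1);g=abs(xs-np.polyval(p,ys))<.006;p=np.polyfit(ys[g],xs[g],1)
    print(n,'edge x=%.4f*y+%.4f'%tuple(p),'res',np.std(xs[g]-np.polyval(p,ys[g])).round(4),'zmed',np.nanmedian(Z[m]).round(4),'y range',np.nanpercentile(Y[m],[.5,99.5]).round(3))
    # lid
    m=((Z>.108)&(Z<.130)&(X>.6)&(X<.75)&(Y>0)&(Y<.16)&(s>250)).astype(np.uint8)
    cn,_=cv2.findContours(m,cv2.RETR_EXTERNAL,cv2.CHAIN_APPROX_NONE);a=max(cn,key=cv2.contourArea)
    e=cv2.fitEllipse(a);pz=np.nanmedian(Z[m>0])
    print(n,'lid ellipse',np.round(e[0],1),np.round(e[1],1),'z',pz.round(4),'pos',ray(f,e[0],pz).round(4), 'n',m.sum())
    # tub rim
    m=((Z>.068)&(Z<.09)&(X>.3)&(X<.6)&(Y>-.42)&(Y<-.1))
    P=W[m][:,:2].astype(np.float32);R=cv2.minAreaRect(P);print(n,'rim rect',R,'z',np.nanmedian(Z[m]).round(4))
    m=((Z>.10)&(Z<.14)&(X>.3)&(X<.6)&(Y>-.42)&(Y<-.1));P=W[m];print(n,'tab',cv2.minAreaRect(P[:,:2].astype(np.float32)),np.nanmax(P[:,2]).round(3),len(P))
    for nm,b in dict(cup=(.6,.72,.15,.32,.118,.2),sauce=(.6,.75,-.22,-.05,.13,.3),jar=(.35,.6,.1,.4,.02,.12),guard=(.5,1,-.5,.5,.3,.45)).items():
        m=(X>b[0])&(X<b[1])&(Y>b[2])&(Y<b[3])&(Z>b[4])&(Z<b[5]);P=W[m]
        if len(P): print(n,nm,np.percentile(P,[1,50,99],axis=0).round(3).tolist(),len(P))
E
```

```text
top edge x=-0.0354*y+0.5977 res 0.0006 zmed 0.1123 y range [-0.284  0.366]
top lid ellipse [219.8 128.5] [26.4 29.6] z 0.1196 pos [0.6719 0.0618 0.1196] n 645
top rim rect ((0.42251119017601013, -0.2915765643119812), (0.2692631185054779, 0.16228489577770233), 76.27777099609375) z 0.0793
top tab ((0.36016857624053955, -0.23014159500598907), (0.049096886068582535, 0.01185660995543003), 76.3833236694336) 0.129 100
top cup [[0.623, 0.224, 0.118], [0.658, 0.264, 0.142], [0.683, 0.285, 0.16]] 406
top sauce [[0.623, -0.203, 0.132], [0.638, -0.175, 0.213], [0.665, -0.153, 0.264]] 556
top jar [[0.417, 0.111, 0.025], [0.472, 0.272, 0.087], [0.6, 0.364, 0.116]] 1162
top guard [[0.652, -0.259, 0.355], [0.745, 0.045, 0.358], [0.837, 0.348, 0.369]] 25027
side edge x=-0.0354*y+0.5970 res 0.0004 zmed 0.111 y range [-0.272  0.378]
side lid ellipse [173.7 245.9] [18.5 31.5] z 0.1183 pos [0.671  0.0681 0.1183] n 487
side rim rect ((0.42513781785964966, -0.2892042100429535), (0.27592113614082336, 0.16671258211135864), 77.97554016113281) z 0.0754
side tab ((0.46551820635795593, -0.16578993201255798), (0.28601208329200745, 0.03696408122777939), 28.90843963623047) 0.126 82
side cup [[0.623, 0.226, 0.119], [0.653, 0.256, 0.142], [0.681, 0.288, 0.158]] 800
side sauce [[0.623, -0.185, 0.131], [0.645, -0.161, 0.191], [0.674, -0.148, 0.261]] 767
side jar [[0.417, 0.12, 0.022], [0.463, 0.306, 0.083], [0.6, 0.37, 0.113]] 1915
side guard [[0.649, -0.252, 0.316], [0.747, 0.175, 0.357], [0.833, 0.357, 0.367]] 10934
```

```bash
cat >> h.py <<'E'
def down(yaw_x):  # tool z down, tool x at world yaw (rad)
    c,s=np.cos(yaw_x),np.sin(yaw_x);x=np.array([c,s,0]);z=np.array([0,0,-1.]);return np.stack([x,np.cross(z,x),z],1)
def rows(p1,R1,n,o=None):
    o=o or r.get_obs();p=np.array(o['tcp_pos']);R=Ro.from_rotvec(o['orientation']).as_matrix()
    w=Ro.from_matrix(R.T@R1).as_rotvec();d=(np.array(p1)-p)/n
    print('shift %s mm/row, turn %s deg total %.1f'%((d*1000).round(1),np.degrees(w).round(1),np.degrees(np.linalg.norm(w))))
    D=[];T=[]
    for i in range(n):
        D.append((R.T@d/.12).round(3).tolist());T.append((w/n/np.radians(120)).round(3).tolist());R=R@Ro.from_rotvec(w/n).as_matrix()
    print('dp',D);print('tw',T)
def st():
    o=r.get_obs();R=Ro.from_rotvec(o['orientation']).as_matrix()
    print('t',o['clock'].round(2),'p',np.round(o['tcp_pos'],4),'x',R[:,0].round(3),'z',R[:,2].round(3),'grasp',(o['tcp_pos']+.155*R[:,2]).round(4),'F',np.round(o['contact_force'],1),'w',round(float(o['grip_width']),4),'q',np.round(o['joints'],2));return o,R
E
python3 - <<'E'
from h import *
import pickle
o,F=pickle.load(open('f0.pkl','rb'))
for n in ['top','side']:
    W=cloud(F[n]);X,Y,Z=W[...,0],W[...,1],W[...,2]
    m=((Z>.072)&(Z<.086)&(X>.3)&(X<.58)&(Y>-.375)&(Y<-.1)).astype(np.uint8)
    nn,l,s,c=cv2.connectedComponentsWithStats(m,connectivity=8);i=1+np.argmax(s[1:,4])
    print(n,s[1:,4]);m=(l==i)
    for mm in (m,):
        R=cv2.minAreaRect(W[mm][:,:2].astype(np.float32));print(R, cv2.boxPoints(R).round(3).tolist())
st()
a=np.radians(-13.6)
xh=np.array([np.cos(a),np.sin(a)]);tab=np.array([.4395,-.249])-.081*xh;print(tab)
rows([*tab,.37],down(a),12)
rows([*tab,.37],down(a+np.pi),12)
E
```

```text
top [406   2   2   3   1   1   1   1   1]
((0.4359528422355652, -0.24931544065475464), (0.18077625334262848, 0.15621879696846008), 76.27777099609375) [[0.33899998664855957, -0.3190000057220459], [0.49000000953674316, -0.35600000619888306], [0.5329999923706055, -0.18000000715255737], [0.38199999928474426, -0.14300000667572021]]
side [388   3]
((0.43222397565841675, -0.24830059707164764), (0.19023841619491577, 0.16427835822105408), 76.03472137451172) [[0.33000001311302185, -0.32100000977516174], [0.48899999260902405, -0.36000001430511475], [0.5350000262260437, -0.17599999904632568], [0.375, -0.13600000739097595]]Traceback (most recent call last):
  File "<stdin>", line 11, in <module>
  File "h.py", line 27, in st
    print('t',o['clock'].round(2),'p',np.round(o['tcp_pos'],4),'x',R[:,0].round(3),'z',R[:,2].round(3),'grasp',(o['tcp_pos']+.155*R[:,2]).round(4),'F',np.round(o['contact_force'],1),'w',round(float(o['grip_width']),4),'q',np.round(o['joints'],2));return o,R
              ^^^^^^^^^^^^^^^^
AttributeError: 'float' object has no attribute 'round'
```

```bash
sed -i "s/o\['clock'\].round(2)/round(float(o['clock']),2)/" h.py; python3 - <<'E'
from h import *
st()
a=np.radians(-13.7)
for b in (a,a+np.pi): rows([.3605,-.230,.37],down(b),14)
E
```

```text
t 0.15 p [ 0.2842 -0.612   0.4039] x [ 0.421 -0.907 -0.001] z [-0.001  0.001 -1.   ] grasp [ 0.2841 -0.6118  0.2489] F [0.5 0.4 0.2] w 0.0855 q [ 1.03  0.48  0.02  1.56 -0.01  1.11 -0.08]
shift [ 5.4 27.3 -2.4] mm/row, turn [ -0.    0.1 -51.4] deg total 51.4
dp [[-0.187, -0.137, 0.02], [-0.178, -0.149, 0.02], [-0.168, -0.16, 0.02], [-0.157, -0.17, 0.02], [-0.146, -0.18, 0.02], [-0.134, -0.189, 0.02], [-0.122, -0.197, 0.02], [-0.109, -0.205, 0.02], [-0.096, -0.211, 0.02], [-0.082, -0.217, 0.02], [-0.068, -0.222, 0.02], [-0.054, -0.226, 0.02], [-0.039, -0.229, 0.02], [-0.025, -0.231, 0.02]]
tw [[-0.0, 0.0, -0.031], [-0.0, 0.0, -0.031], [-0.0, 0.0, -0.031], [-0.0, 0.0, -0.031], [-0.0, 0.0, -0.031], [-0.0, 0.0, -0.031], [-0.0, 0.0, -0.031], [-0.0, 0.0, -0.031], [-0.0, 0.0, -0.031], [-0.0, 0.0, -0.031], [-0.0, 0.0, -0.031], [-0.0, 0.0, -0.031], [-0.0, 0.0, -0.031], [-0.0, 0.0, -0.031]]
shift [ 5.4 27.3 -2.4] mm/row, turn [1.000e-01 0.000e+00 1.286e+02] deg total 128.6
dp [[-0.187, -0.137, 0.02], [-0.207, -0.105, 0.02], [-0.221, -0.071, 0.02], [-0.229, -0.035, 0.02], [-0.232, 0.002, 0.02], [-0.229, 0.039, 0.02], [-0.219, 0.075, 0.02], [-0.205, 0.109, 0.02], [-0.184, 0.14, 0.02], [-0.16, 0.168, 0.02], [-0.131, 0.191, 0.02], [-0.099, 0.21, 0.02], [-0.064, 0.223, 0.02], [-0.027, 0.23, 0.02]]
tw [[0.0, 0.0, 0.077], [0.0, 0.0, 0.077], [0.0, 0.0, 0.077], [0.0, 0.0, 0.077], [0.0, 0.0, 0.077], [0.0, 0.0, 0.077], [0.0, 0.0, 0.077], [0.0, 0.0, 0.077], [0.0, 0.0, 0.077], [0.0, 0.0, 0.077], [0.0, 0.0, 0.077], [0.0, 0.0, 0.077], [0.0, 0.0, 0.077], [0.0, 0.0, 0.077]]
```

Call:
apply_moves(dp=[[-0.187, -0.137, 0.02], [-0.178, -0.149, 0.02], [-0.168, -0.16, 0.02], [-0.157, -0.17, 0.02], [-0.146, -0.18, 0.02], [-0.134, -0.189, 0.02], [-0.122, -0.197, 0.02], [-0.109, -0.205, 0.02], [-0.096, -0.211, 0.02], [-0.082, -0.217, 0.02], [-0.068, -0.222, 0.02], [-0.054, -0.226, 0.02], [-0.039, -0.229, 0.02], [-0.025, -0.231, 0.02], [0, 0, 0]], twist=[[0, 0, -0.031], [0, 0, -0.031], [0, 0, -0.031], [0, 0, -0.031], [0, 0, -0.031], [0, 0, -0.031], [0, 0, -0.031], [0, 0, -0.031], [0, 0, -0.031], [0, 0, -0.031], [0, 0, -0.031], [0, 0, -0.031], [0, 0, -0.031], [0, 0, -0.031], [0, 0, 0]], jaw=[0, 0, 0, 0, 0, 0, 0, 0, 0, 0, 0, 0, 0, 0, 0])

```text
clock: 1.65
tcp_pos: [0.3523, -0.2129, 0.3658]
orientation: [-3.125, 0.298, 0.01]
contact_force: [-0.2, 0.1, 0.3]
grip_width: 0.0854
```

```bash
python3 - <<'E'
from h import *
o,R=st()
f=r.grab_frame('wrist');save('wrist1',f['color'])
rows([.3605,-.230,.37],down(np.radians(-13.7)),3)
W=cloud(f,(o['tcp_pos'],o['orientation']));Z=W[...,2]
m=(Z>.11)&(Z<.135)&(abs(W[...,0]-.36)<.06)&(abs(W[...,1]+.23)<.06)
if m.sum(): 
    P=W[m];print(cv2.minAreaRect(P[:,:2].astype(np.float32)),np.nanmax(P[:,2]),m.sum())
    P=P[P[:,2]>.12]; print(cv2.minAreaRect(P[:,:2].astype(np.float32)),len(P))
E
```

```text
t 1.65 p [ 0.3523 -0.2129  0.3658] x [ 0.982 -0.189 -0.007] z [-0.006  0.003 -1.   ] grasp [ 0.3514 -0.2125  0.2108] F [-0.2  0.1  0.3] w 0.0854 q [ 0.72  0.11 -0.35  2.17  0.05  0.88  0.15]
shift [ 2.8 -5.2  1.4] mm/row, turn [-0.   0.4  2.6] deg total 2.6
dp [[0.031, 0.038, -0.011], [0.032, 0.037, -0.011], [0.032, 0.037, -0.011]]
tw [[-0.0, 0.001, 0.007], [-0.0, 0.001, 0.007], [-0.0, 0.001, 0.007]]
((0.36002227663993835, -0.23102985322475433), (0.04940209537744522, 0.012085216119885445), 76.08552551269531) 0.12709010365384502 1620
((0.36002227663993835, -0.23102985322475433), (0.04940209537744522, 0.012085216119885445), 76.08552551269531) 1497
```

View pics/wrist1.png

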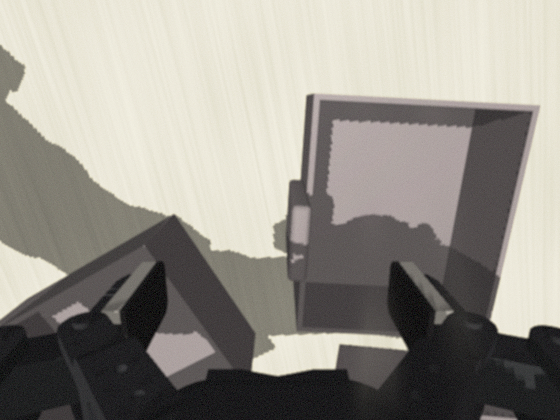

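```bash
python3 - <<'E'
from h import *
rows([.360,-.231,.30],down(np.radians(-13.9)),5)
E
```

```text
shift [  1.6  -3.3 -13.2] mm/row, turn [-0.   0.4  2.8] deg total 2.8
dp [[0.019, 0.025, 0.11], [0.019, 0.024, 0.11], [0.019, 0.024, 0.11], [0.019, 0.024, 0.11], [0.019, 0.024, 0.11]]
tw [[-0.0, 0.001, 0.005], [-0.0, 0.001, 0.005], [-0.0, 0.001, 0.005], [-0.0, 0.001, 0.005], [-0.0, 0.001, 0.005]]
```

Call:
apply_moves(dp=[[0.019, 0.025, 0.11], [0.019, 0.024, 0.11], [0.019, 0.024, 0.11], [0.019, 0.024, 0.11], [0.019, 0.024, 0.11], [0, 0, 0]], twist=[[0, 0.001, 0.005], [0, 0.001, 0.005], [0, 0.001, 0.005], [0, 0.001, 0.005], [0, 0.001, 0.005], [0, 0, 0]], jaw=[0, 0, 0, 0, 0, 0])

```text
clock: 2.3
tcp_pos: [0.3596, -0.2375, 0.2985]
orientation: [3.112, -0.406, 0.011]
contact_force: [-0.2, -0.6, 0.4]
grip_width: 0.0854
```

```bash
python3 - <<'E'
from h import *
st();rows([.360,-.231,.263],down(np.radians(-13.9)),4)
E
```

```text
t 2.3 p [ 0.3596 -0.2375  0.2985] x [ 0.966 -0.257  0.007] z [ 0.007 -0.004 -1.   ] grasp [ 0.3606 -0.2382  0.1435] F [-0.2 -0.6  0.4] w 0.0854 q [ 0.72  0.25 -0.31  2.2   0.12  0.7   0.06]
shift [ 0.1  1.6 -8.9] mm/row, turn [ 0.2 -0.4 -1. ] deg total 1.1
dp [[-0.003, -0.014, 0.074], [-0.003, -0.014, 0.074], [-0.003, -0.013, 0.074], [-0.003, -0.013, 0.074]]
tw [[0.0, -0.001, -0.002], [0.0, -0.001, -0.002], [0.0, -0.001, -0.002], [0.0, -0.001, -0.002]]
```

Call:
apply_moves(dp=[[-0.003, -0.014, 0.074], [-0.003, -0.014, 0.074], [-0.003, -0.013, 0.074], [-0.003, -0.013, 0.074], [0, 0, 0], [0, 0, 0], [0, 0, 0], [0, 0, 0], [0, 0, 0], [0, 0, 0], [0, 0, 0], [0, 0, 0]], twist=[[0, -0.001, -0.002], [0, -0.001, -0.002], [0, -0.001, -0.002], [0, -0.001, -0.002], [0, 0, 0], [0, 0, 0], [0, 0, 0], [0, 0, 0], [0, 0, 0], [0, 0, 0], [0, 0, 0], [0, 0, 0]], jaw=[0, 0, 0, 0, 0, 200, 255, 255, 255, 255, 255, 255], grip_force=45)

```text
clock: 3.5
tcp_pos: [0.3604, -0.2316, 0.2619]
orientation: [3.114, -0.38, 0.001]
contact_force: [1.1, -0.6, -1.8]
grip_width: 0.0116
```

```bash
python3 - <<'E'
from h import *
o,R=st()
b=np.radians(2.03)
# rotate in place about tab + go y; final tab (.4644,.0577); stop short x by 0.045
yaw=np.degrees(np.arctan2(R[1,0],R[0,0]));print(yaw)
rows([.40,0.055,o['tcp_pos'][2]],down(b),16)
E
```

```text
t 3.5 p [ 0.3604 -0.2316  0.2619] x [ 0.971 -0.24   0.001] z [ 0.    -0.004 -1.   ] grasp [ 0.3604 -0.2323  0.1069] F [ 1.1 -0.6 -1.8] w 0.0116 q [ 0.69  0.31 -0.3   2.23  0.16  0.62  0.02]
-13.90605251081766
shift [ 2.5 17.9  0. ] mm/row, turn [  0.2  -0.  -15.9] deg total 15.9
dp [[-0.016, -0.15, -0.001], [-0.013, -0.15, -0.001], [-0.011, -0.15, -0.001], [-0.008, -0.15, -0.0], [-0.005, -0.151, -0.0], [-0.003, -0.151, -0.0], [-0.0, -0.151, -0.0], [0.002, -0.151, -0.0], [0.005, -0.151, -0.0], [0.008, -0.151, -0.0], [0.01, -0.15, -0.0], [0.013, -0.15, -0.0], [0.016, -0.15, -0.0], [0.018, -0.15, -0.0], [0.021, -0.149, -0.0], [0.023, -0.149, -0.0]]
tw [[0.0, -0.0, -0.008], [0.0, -0.0, -0.008], [0.0, -0.0, -0.008], [0.0, -0.0, -0.008], [0.0, -0.0, -0.008], [0.0, -0.0, -0.008], [0.0, -0.0, -0.008], [0.0, -0.0, -0.008], [0.0, -0.0, -0.008], [0.0, -0.0, -0.008], [0.0, -0.0, -0.008], [0.0, -0.0, -0.008], [0.0, -0.0, -0.008], [0.0, -0.0, -0.008], [0.0, -0.0, -0.008], [0.0, -0.0, -0.008]]
```

```bash
python3 - <<'E'
from h import *
rows([.435,-.14,.262],down(np.radians(2)),8)
E
```

```text
shift [ 9.3 11.5  0. ] mm/row, turn [  0.2  -0.  -15.9] deg total 15.9
dp [[0.052, -0.111, -0.0], [0.056, -0.109, -0.0], [0.06, -0.107, -0.0], [0.064, -0.105, -0.0], [0.067, -0.103, -0.0], [0.071, -0.101, -0.0], [0.074, -0.098, -0.0], [0.078, -0.095, -0.0]]
tw [[0.0, -0.0, -0.017], [0.0, -0.0, -0.017], [0.0, -0.0, -0.017], [0.0, -0.0, -0.017], [0.0, -0.0, -0.017], [0.0, -0.0, -0.017], [0.0, -0.0, -0.017], [0.0, -0.0, -0.017]]
```

Call:
apply_moves(dp=[[0.052, -0.111, 0], [0.056, -0.109, 0], [0.06, -0.107, 0], [0.064, -0.105, 0], [0.067, -0.103, 0], [0.071, -0.101, 0], [0.074, -0.098, 0], [0.078, -0.095, 0], [0, 0, 0]], twist=[[0, 0, -0.017], [0, 0, -0.017], [0, 0, -0.017], [0, 0, -0.017], [0, 0, -0.017], [0, 0, -0.017], [0, 0, -0.017], [0, 0, -0.017], [0, 0, 0]], jaw=[255, 255, 255, 255, 255, 255, 255, 255, 255])

```text
clock: 4.4
tcp_pos: [0.4398, -0.1338, 0.2619]
orientation: [3.134, 0.095, 0.0]
contact_force: [1.3, 3.0, 4.3]
grip_width: 0.0115
```

```bash
python3 - <<'E'
from h import *
st()
rows([.438,.057,.262],down(np.radians(2)),10)
E
```

```text
t 4.4 p [ 0.4398 -0.1338  0.2619] x [0.998 0.061 0.   ] z [ 0.    -0.006 -1.   ] grasp [ 0.4398 -0.1347  0.1069] F [1.3 3.  4.3] w 0.0115 q [ 0.5   0.36 -0.4   2.16  0.24  0.66 -0.01]
shift [-0.2 19.1  0. ] mm/row, turn [ 0.3 -0.   1.5] deg total 1.5
dp [[0.008, -0.159, -0.001], [0.008, -0.159, -0.001], [0.007, -0.159, -0.001], [0.007, -0.159, -0.001], [0.007, -0.159, -0.001], [0.006, -0.159, -0.001], [0.006, -0.159, -0.0], [0.005, -0.159, -0.0], [0.005, -0.159, -0.0], [0.004, -0.159, -0.0]]
tw [[0.0, -0.0, 0.001], [0.0, -0.0, 0.001], [0.0, -0.0, 0.001], [0.0, -0.0, 0.001], [0.0, -0.0, 0.001], [0.0, -0.0, 0.001], [0.0, -0.0, 0.001], [0.0, -0.0, 0.001], [0.0, -0.0, 0.001], [0.0, -0.0, 0.001]]
```

Call:
apply_moves(dp=[[0.008, -0.155, 0], [0.008, -0.155, 0], [0.007, -0.155, 0], [0.007, -0.155, 0], [0.007, -0.155, 0], [0.006, -0.155, 0], [0.006, -0.155, 0], [0.005, -0.155, 0], [0.005, -0.155, 0], [0.004, -0.155, 0], [0, 0, 0]], twist=[[0, 0, 0.001], [0, 0, 0.001], [0, 0, 0.001], [0, 0, 0.001], [0, 0, 0.001], [0, 0, 0.001], [0, 0, 0.001], [0, 0, 0.001], [0, 0, 0.001], [0, 0, 0.001], [0, 0, 0]], jaw=[255, 255, 255, 255, 255, 255, 255, 255, 255, 255, 255])

```text
clock: 5.5
tcp_pos: [0.4407, 0.0536, 0.2624]
orientation: [3.127, 0.049, 0.006]
contact_force: [-0.6, 2.0, -3.1]
grip_width: 0.0117
```

```bash
python3 - <<'E'
from h import *
import pickle
o,R=st()
F={n:r.grab_frame(n) for n in('top','side','wrist')}
for n in F: save(n+'2',F[n]['color'])
pickle.dump((o,F),open('f2.pkl','wb'))
rows([.457,.058,.262],down(np.radians(2)),3)
E
```

```text
t 5.5 p [0.4407 0.0536 0.2624] x [1.    0.031 0.004] z [ 0.004 -0.014 -1.   ] grasp [0.4414 0.0515 0.1075] F [-0.6  2.  -3.1] w 0.0117 q [ 0.12  0.35 -0.45  2.19  0.27  0.65 -0.49]
shift [ 5.5  2.3 -0. ] mm/row, turn [ 0.9 -0.2 -0.4] deg total 1.0
dp [[0.046, -0.018, 0.0], [0.046, -0.018, 0.0], [0.046, -0.018, 0.0]]
tw [[0.002, -0.0, -0.001], [0.002, -0.0, -0.001], [0.002, -0.0, -0.001]]
```

View pics/top2.png

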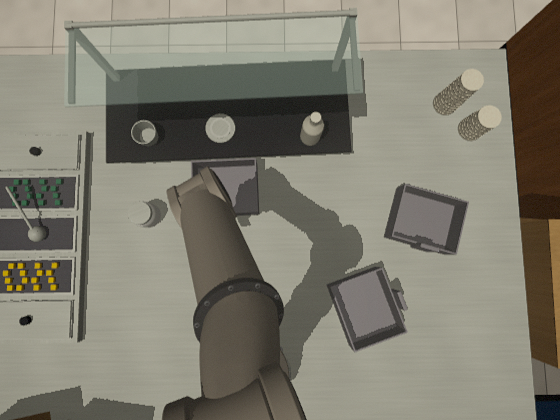

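View pics/side2.png

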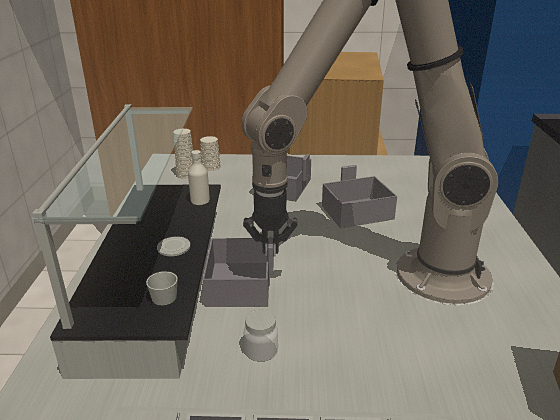

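View pics/wrist2.png

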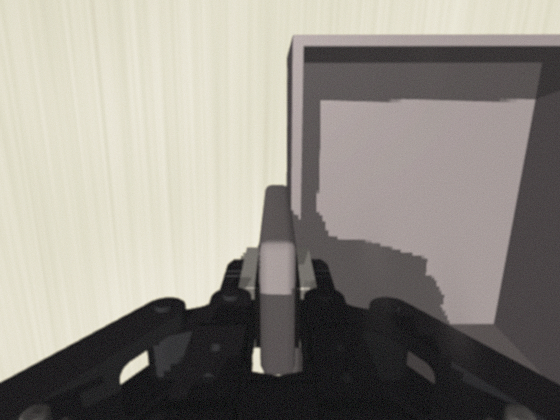

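Call:
apply_moves(dp=[[0.046, -0.018, 0], [0.046, -0.018, 0], [0.046, -0.018, 0], [0.02, 0, 0], [0.02, 0, 0], [0, 0, 0]], twist=[[0.002, 0, -0.001], [0.002, 0, -0.001], [0.002, 0, -0.001], [0, 0, 0], [0, 0, 0], [0, 0, 0]], jaw=[255, 255, 255, 255, 255, 255])

```text
clock: 6.25
tcp_pos: [0.4569, 0.0521, 0.263]
orientation: [3.129, 0.045, -0.02]
contact_force: [1.0, 1.9, 2.0]
grip_width: 0.0119
```

```bash
python3 - <<'E'
from h import *
o,R=st()
E
```

```text
t 6.25 p [0.4569 0.0521 0.263 ] x [ 0.999  0.029 -0.013] z [-0.012 -0.012 -1.   ] grasp [0.4549 0.0502 0.1081] F [1.  1.9 2. ] w 0.0119 q [ 0.13  0.37 -0.45  2.15  0.26  0.69 -0.47]
```

Call:
apply_moves(dp=[[0.025, -0.03, 0], [0.025, -0.03, 0], [0.025, -0.03, 0], [0.025, 0, 0], [0, 0, 0]], twist=[[0.002, -0.001, 0.001], [0.002, -0.002, 0.001], [0.002, -0.002, 0.001], [0, 0, 0], [0, 0, 0]], jaw=[255, 255, 255, 255, 255])

```text
clock: 6.75
tcp_pos: [0.4676, 0.0573, 0.2644]
orientation: [3.134, 0.018, -0.046]
contact_force: [-2.6, 2.4, 7.1]
grip_width: 0.0114
```

```bash
python3 - <<'E'
from h import *
o,R=st()
E
```

```text
t 6.75 p [0.4676 0.0573 0.2644] x [ 0.999  0.012 -0.03 ] z [-0.03  -0.007 -1.   ] grasp [0.463  0.0562 0.1095] F [-2.6  2.4  7.1] w 0.0114 q [ 0.12  0.39 -0.45  2.12  0.25  0.72 -0.48]
```

Call:
apply_moves(dp=[[-0.01, -0.005, 0.006], [-0.01, 0, 0.006], [0, 0, 0], [0, 0, 0]], twist=[[0, 0.007, -0.002], [0, 0.007, -0.002], [0, 0, 0], [0, 0, 0]], jaw=[255, 255, 255, 255])

```text
clock: 7.15
tcp_pos: [0.4637, 0.0557, 0.262]
orientation: [3.133, 0.028, -0.008]
contact_force: [-1.9, 1.8, 2.2]
grip_width: 0.0114
```

```bash
python3 - <<'E'
from h import *
o,R=st()
f=r.grab_frame('side');save('side3',cv2.resize(f['color'][210:330,160:320],None,fx=5,fy=5,interpolation=cv2.INTER_CUBIC))
E
```

```text
t 7.15 p [0.4637 0.0557 0.262 ] x [ 1.     0.018 -0.005] z [-0.005 -0.009 -1.   ] grasp [0.4629 0.0543 0.107 ] F [-1.9  1.8  2.2] w 0.0114 q [ 0.12  0.38 -0.44  2.14  0.27  0.68 -0.49]
```

View pics/side3.png

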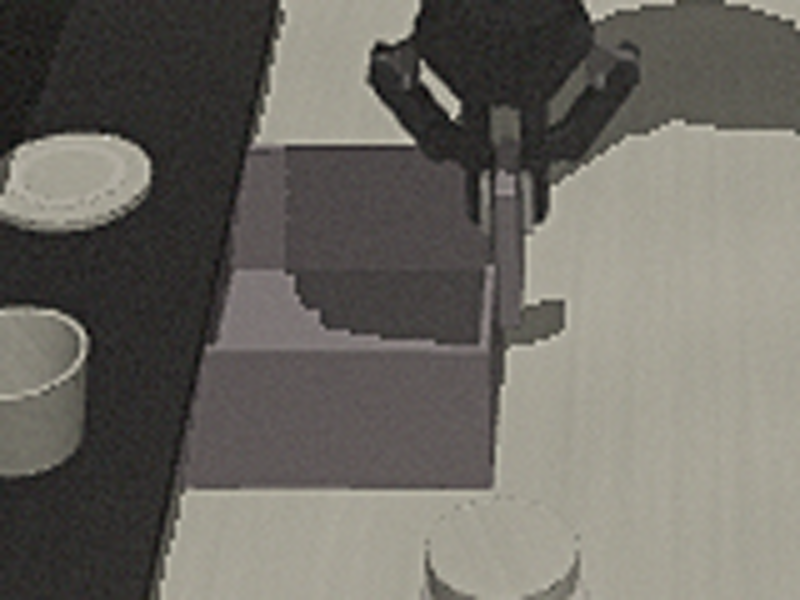

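Call:
apply_moves(dp=[[0.025, -0.005, 0], [0.025, -0.005, 0], [0.025, 0, 0], [0, 0, 0]], twist=[[0, 0.002, -0.004], [0, 0.002, -0.004], [0, 0, 0], [0, 0, 0]], jaw=[255, 255, 255, 255])

```text
clock: 7.6
tcp_pos: [0.467, 0.0552, 0.2622]
orientation: [3.124, 0.052, -0.024]
contact_force: [-1.6, 1.0, 2.9]
grip_width: 0.0114
```

```bash
python3 - <<'E'
from h import *
o,R=st()
E
```

```text
t 7.6 p [0.467  0.0552 0.2622] x [ 0.999  0.033 -0.016] z [-0.015 -0.017 -1.   ] grasp [0.4646 0.0526 0.1073] F [-1.6  1.   2.9] w 0.0114 q [ 0.12  0.39 -0.44  2.13  0.27  0.7  -0.48]
```

Call:
apply_moves(dp=[[0.05, -0.02, 0], [0.05, -0.02, 0], [0.05, 0, 0]], twist=[[0.004, 0.006, 0], [0.004, 0.006, 0], [0, 0, 0]], jaw=[255, 255, 255])

```text
clock: 7.9
tcp_pos: [0.47, 0.0557, 0.2617]
orientation: [3.12, 0.048, -0.054]
contact_force: [-24.8, 8.8, 20.4]
grip_width: 0.0112
```

```bash
python3 - <<'E'
from h import *
o,R=st()
E
```

```text
t 7.9 p [0.47   0.0557 0.2617] x [ 0.999  0.031 -0.035] z [-0.034 -0.021 -0.999] grasp [0.4647 0.0524 0.1069] F [-24.8   8.8  20.4] w 0.0112 q [ 0.12  0.4  -0.44  2.11  0.27  0.72 -0.47]
```

Call:
apply_moves(dp=[[-0.02, 0, 0], [-0.02, 0, 0], [0, 0, 0], [0, 0, 0], [0, 0, 0], [0, 0, 0], [0, 0, 0], [0, 0, 0]], twist=[[0, 0.008, 0], [0, 0.008, 0], [0, 0, 0], [0, 0, 0], [0, 0, 0], [0, 0, 0], [0, 0, 0], [0, 0, 0]], jaw=[255, 255, 255, 200, 150, 100, 50, 0])

```text
clock: 8.7
tcp_pos: [0.4669, 0.055, 0.2628]
orientation: [3.121, 0.046, 0.002]
contact_force: [0.2, -0.4, 0.1]
grip_width: 0.0753
```

```bash
python3 - <<'E'
from h import *
o,R=st()
E
```

```text
t 8.7 p [0.4669 0.055  0.2628] x [1.    0.03  0.001] z [ 0.002 -0.021 -1.   ] grasp [0.4672 0.0518 0.1078] F [ 0.2 -0.4  0.1] w 0.0753 q [ 0.11  0.38 -0.43  2.13  0.28  0.68 -0.49]
```

Call:
apply_moves(dp=[[0, 0, -0.15], [0, 0, -0.25], [0, 0, -0.25], [0, 0, -0.25], [0, 0, 0]], twist=[[0, 0, 0], [0, 0, 0], [0, 0, 0], [0, 0, 0], [0, 0, 0]], jaw=[0, 0, 0, 0, 0])

```text
clock: 9.2
tcp_pos: [0.4669, 0.0574, 0.3739]
orientation: [3.121, 0.047, -0.002]
contact_force: [0.6, -0.6, -0.5]
grip_width: 0.0852
```

```bash
cat >> h.py <<'E'
b=0.0354;xh=np.array([np.cos(b),np.sin(b),0]);yh=np.array([-np.sin(b),np.cos(b),0]);zh=np.array([0,0,1.])
O=np.array([.5953,.0623,.1117])  # edge point before lid
def tilt(deg):
    s,c=np.sin(np.radians(deg)),np.cos(np.radians(deg));z=s*xh-c*zh;return np.stack([yh,np.cross(z,yh),z],1)
E
python3 - <<'E'
from h import *
import pickle
o,R=st()
F={n:r.grab_frame(n) for n in('top','side','wrist')}
for n in F: save(n+'4',F[n]['color'])
pickle.dump((o,F),open('f4.pkl','wb'))
rows([.50,.06,.39],tilt(42),18)
E
```

```text
t 9.2 p [0.4669 0.0574 0.3739] x [ 1.     0.03  -0.001] z [-0.001 -0.02  -1.   ] grasp [0.4667 0.0543 0.219 ] F [ 0.6 -0.6 -0.5] w 0.0852 q [ 0.18  0.21 -0.49  2.03  0.15  0.93 -0.37]
shift [1.9 0.2 1.1] mm/row, turn [-32.3  34.2 -85.3] deg total 97.4
dp [[0.016, -0.001, -0.01], [0.016, 0.001, -0.009], [0.016, 0.002, -0.008], [0.016, 0.004, -0.008], [0.016, 0.006, -0.007], [0.016, 0.007, -0.006], [0.016, 0.009, -0.006], [0.015, 0.01, -0.005], [0.014, 0.011, -0.004], [0.013, 0.013, -0.003], [0.012, 0.014, -0.002], [0.011, 0.015, -0.001], [0.01, 0.016, -0.001], [0.009, 0.017, 0.0], [0.007, 0.017, 0.001], [0.006, 0.018, 0.002], [0.004, 0.018, 0.002], [0.003, 0.018, 0.003]]
tw [[-0.015, 0.016, -0.039], [-0.015, 0.016, -0.039], [-0.015, 0.016, -0.039], [-0.015, 0.016, -0.039], [-0.015, 0.016, -0.039], [-0.015, 0.016, -0.039], [-0.015, 0.016, -0.039], [-0.015, 0.016, -0.039], [-0.015, 0.016, -0.039], [-0.015, 0.016, -0.039], [-0.015, 0.016, -0.039], [-0.015, 0.016, -0.039], [-0.015, 0.016, -0.039], [-0.015, 0.016, -0.039], [-0.015, 0.016, -0.039], [-0.015, 0.016, -0.039], [-0.015, 0.016, -0.039], [-0.015, 0.016, -0.039]]
```

View pics/wrist4.png

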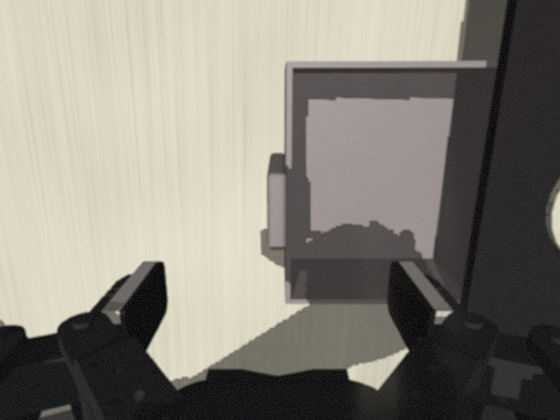

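View pics/side4.png

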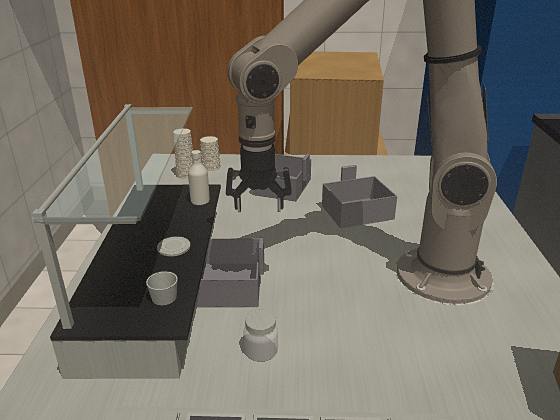

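Call:
apply_moves(dp=[[0.016, 0, -0.01], [0.016, 0, -0.01], [0.016, 0, -0.01], [0.016, 0.004, -0.01], [0.016, 0.006, -0.01], [0.016, 0.007, -0.006], [0.016, 0.009, -0.006], [0.015, 0.01, -0.005], [0.014, 0.011, -0.004], [0.013, 0.013, -0.003], [0.012, 0.014, -0.002], [0.011, 0.015, 0], [0.01, 0.016, 0], [0.009, 0.017, 0], [0.007, 0.017, 0], [0.006, 0.018, 0], [0.004, 0.018, 0], [0.003, 0.018, 0]], twist=[[-0.015, 0.016, -0.039], [-0.015, 0.016, -0.039], [-0.015, 0.016, -0.039], [-0.015, 0.016, -0.039], [-0.015, 0.016, -0.039], [-0.015, 0.016, -0.039], [-0.015, 0.016, -0.039], [-0.015, 0.016, -0.039], [-0.015, 0.016, -0.039], [-0.015, 0.016, -0.039], [-0.015, 0.016, -0.039], [-0.015, 0.016, -0.039], [-0.015, 0.016, -0.039], [-0.015, 0.016, -0.039], [-0.015, 0.016, -0.039], [-0.015, 0.016, -0.039], [-0.015, 0.016, -0.039], [-0.015, 0.016, -0.039]], jaw=[0, 0, 0, 0, 0, 30, 60, 100, 105, 105, 105, 105, 105, 105, 105, 105, 105, 105])

```text
clock: 11.15
tcp_pos: [0.4909, 0.0588, 0.3623]
orientation: [1.732, 1.903, 0.688]
contact_force: [0.7, 0.7, 0.5]
grip_width: 0.0505
```

```bash
python3 - <<'E'
from h import *
import pickle
o,R=st()
F={n:r.grab_frame(n) for n in('top','side','wrist')}
for n in F: save(n+'5',F[n]['color'])
pickle.dump((o,F),open('f5.pkl','wb'))
W=cloud(F['wrist'],(o['tcp_pos'],o['orientation']));s=F['wrist']['color'].astype(int).sum(2)
X,Y,Z=W[...,0],W[...,1],W[...,2]
m=((Z>.105)&(Z<.130)&(X>.6)&(X<.75)&(Y>0)&(Y<.14)&(s>250))
print(m.sum())
if m.sum()>20: print(cv2.minEnclosingCircle(W[m][:,:2].astype(np.float32)),np.median(Z[m]))
rows([.50,.06,.39],tilt(42),5)
E
```

```text
t 11.15 p [0.4909 0.0588 0.3623] x [-0.09   0.996 -0.012] z [ 0.646  0.049 -0.762] grasp [0.591  0.0664 0.2441] F [0.7 0.7 0.5] w 0.0505 q [ 0.14  0.16 -0.46  2.24  1.27  0.22  0.18]
6620
((0.6787153482437134, 0.061897825449705124), 0.0455414354801178) 0.11935871713708801
shift [1.8 0.3 5.5] mm/row, turn [-1.7 -1.4  2.5] deg total 3.3
dp [[0.001, 0.041, -0.025], [0.001, 0.041, -0.025], [0.001, 0.042, -0.025], [0.001, 0.042, -0.024], [0.002, 0.042, -0.024]]
tw [[-0.003, -0.002, 0.004], [-0.003, -0.002, 0.004], [-0.003, -0.002, 0.004], [-0.003, -0.002, 0.004], [-0.003, -0.002, 0.004]]
```

View pics/wrist5.png

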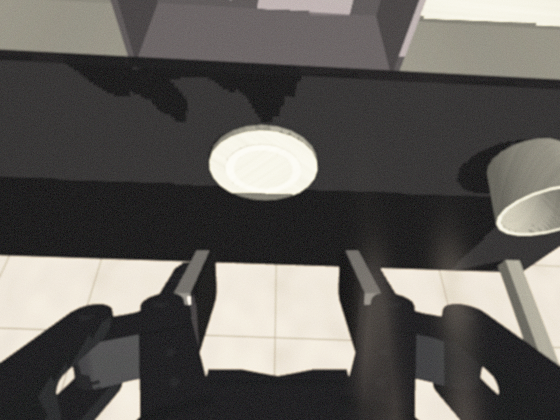

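View pics/side5.png

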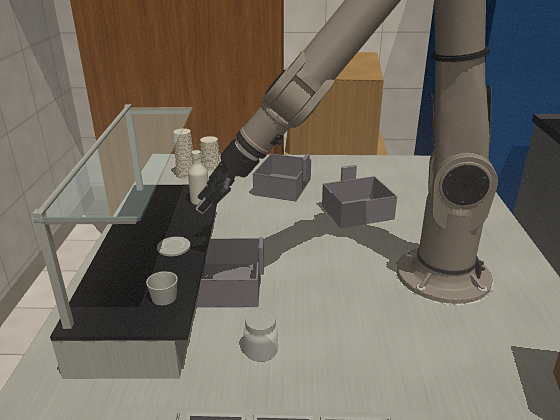

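```bash
cat >> h.py <<'E'
def tiptgt(x,h,deg,y=0,d=.170):
    T=tilt(deg);return O+x*xh+y*yh+h*zh-d*T[:,2],T
def tip(d=.170):
    o,R=st();q=o['tcp_pos']+d*R[:,2]-O;e=q-.011*R[:,1]
    print('TIP ledge x %.4f y %.4f h %.4f | lower corner x %.4f h %.4f tilt %.1f yawerr %.1f roll %.1f'%(q@xh,q@yh,q[2],e@xh,e[2],np.degrees(np.arctan2(R[:,2]@xh,-R[2,2])),np.degrees(np.arcsin(R[:,0]@xh)),np.degrees(np.arcsin(R[2,0]))))
    return o,R
E
python3 - <<'E'
from h import *
tip()
p,T=tiptgt(.065,.08,42);rows(p,T,5)
E
```

```text
t 11.3 p [0.491  0.0585 0.3625] x [-0.084  0.996 -0.01 ] z [ 0.645  0.046 -0.763] grasp [0.591  0.0657 0.2443] F [-0.4  0.3 -0.3] w 0.0502 q [ 0.14  0.16 -0.46  2.24  1.27  0.22  0.18]
TIP ledge x 0.0055 y 0.0039 h 0.1212 | lower corner x -0.0029 h 0.1141 tilt 40.3 yawerr -2.8 roll -0.6
shift [11.1  0.4 -8.9] mm/row, turn [-1.7 -1.4  2.5] deg total 3.3
dp [[-0.004, 0.023, 0.117], [-0.003, 0.022, 0.117], [-0.002, 0.021, 0.117], [-0.001, 0.021, 0.117], [-0.001, 0.02, 0.117]]
tw [[-0.003, -0.002, 0.004], [-0.003, -0.002, 0.004], [-0.003, -0.002, 0.004], [-0.003, -0.002, 0.004], [-0.003, -0.002, 0.004]]
```

Call:
apply_moves(dp=[[-0.004, 0.023, 0.117], [-0.003, 0.022, 0.117], [-0.002, 0.021, 0.117], [-0.001, 0.021, 0.117], [-0.001, 0.02, 0.117], [0, 0, 0]], twist=[[-0.003, -0.002, 0.004], [-0.003, -0.002, 0.004], [-0.003, -0.002, 0.004], [-0.003, -0.002, 0.004], [-0.003, -0.002, 0.004], [0, 0, 0]], jaw=[105, 105, 105, 105, 105, 105])

```text
clock: 11.9
tcp_pos: [0.5475, 0.0607, 0.3128]
orientation: [1.785, 1.821, 0.701]
contact_force: [-0.2, -0.1, -0.1]
grip_width: 0.05
```

```bash
python3 - <<'E'
from h import *
tip()
p,T=tiptgt(.135,.030,42);rows(p,T,6)
E
```

```text
t 11.9 p [0.5475 0.0607 0.3128] x [-0.023  1.     0.008] z [ 0.664  0.021 -0.747] grasp [0.6505 0.0639 0.197 ] F [-0.2 -0.1 -0.1] w 0.05 q [ 0.12  0.33 -0.45  2.17  1.78  0.3  -0.34]
TIP ledge x 0.0652 y -0.0004 h 0.0741 | lower corner x 0.0570 h 0.0668 tilt 41.7 yawerr 0.7 roll 0.4
shift [11.5  0.4 -7.5] mm/row, turn [-0.3  0.2 -0.8] deg total 0.9
dp [[0.001, 0.03, 0.11], [0.001, 0.03, 0.11], [0.0, 0.03, 0.11], [0.0, 0.03, 0.11], [0.0, 0.03, 0.11], [0.0, 0.03, 0.11]]
tw [[-0.0, 0.0, -0.001], [-0.0, 0.0, -0.001], [-0.0, 0.0, -0.001], [-0.0, 0.0, -0.001], [-0.0, 0.0, -0.001], [-0.0, 0.0, -0.001]]
```

Call:
apply_moves(dp=[[0.001, 0.03, 0.11], [0.001, 0.03, 0.11], [0, 0.03, 0.11], [0, 0.03, 0.11], [0, 0.03, 0.11], [0, 0.03, 0.11], [0, 0, 0]], twist=[[0, 0, -0.001], [0, 0, -0.001], [0, 0, -0.001], [0, 0, -0.001], [0, 0, -0.001], [0, 0, -0.001], [0, 0, 0]], jaw=[105, 105, 105, 105, 105, 105, 105])

```text
clock: 12.6
tcp_pos: [0.6197, 0.063, 0.2641]
orientation: [1.778, 1.829, 0.692]
contact_force: [-0.3, 0.3, 0.1]
grip_width: 0.0505
```

```bash
python3 - <<'E'
from h import *
import pickle
o,R=tip()
F={n:r.grab_frame(n) for n in('side','wrist')}
save('side6',cv2.resize(F['side']['color'][90:330,30:330],None,fx=2.5,fy=2.5,interpolation=cv2.INTER_CUBIC)); save('wrist6',F['wrist']['color'])
pickle.dump((o,F),open('f6.pkl','wb'))
E
```

```text
t 12.6 p [0.6197 0.063  0.2641] x [-0.028  1.     0.   ] z [ 0.662  0.019 -0.75 ] grasp [0.7223 0.0659 0.1479] F [-0.3  0.3  0.1] w 0.0505 q [ 0.12  0.52 -0.44  2.03  1.89  0.34 -0.38]
TIP ledge x 0.1369 y -0.0009 h 0.0250 | lower corner x 0.1287 h 0.0177 tilt 41.4 yawerr 0.4 roll 0.0
```

View pics/wrist6.png

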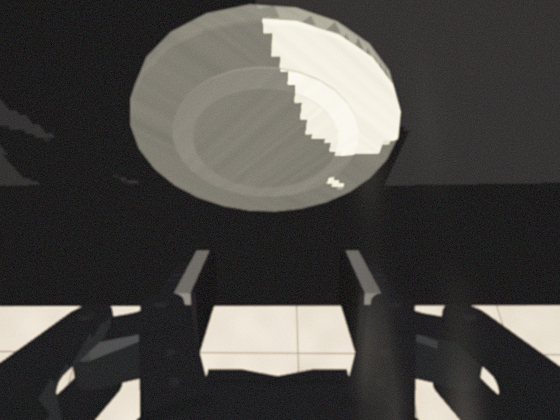

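View pics/side6.png

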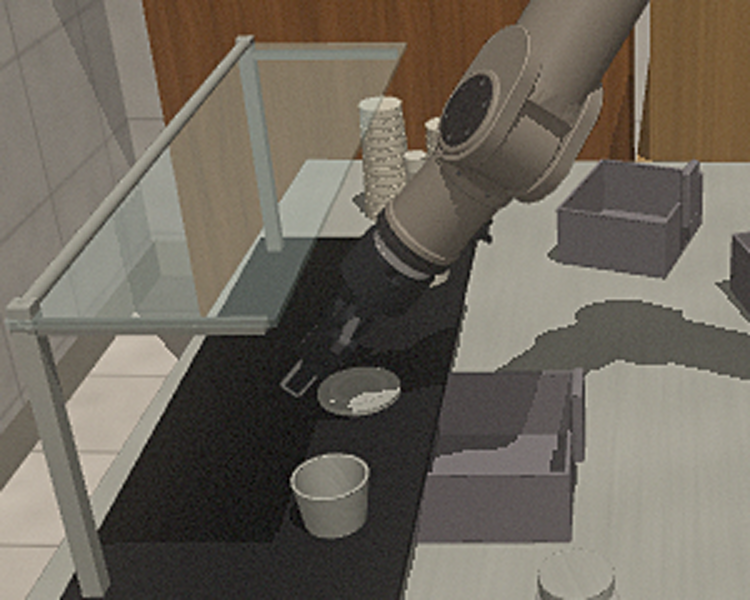

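Call:
apply_moves(dp=[[-0.017, -0.027, 0.031], [-0.017, -0.027, 0.031], [0, -0.022, 0.025], [0, 0, 0]], twist=[[0, 0, 0], [0, 0, 0], [0, 0, 0], [0, 0, 0]], jaw=[105, 105, 105, 105])

```text
clock: 13.1
tcp_pos: [0.6177, 0.0589, 0.2506]
orientation: [1.776, 1.83, 0.693]
contact_force: [0.2, -0.1, -1.0]
grip_width: 0.0501
```

```bash
python3 - <<'E'
from h import *
tip()
E
```

```text
t 13.1 p [0.6177 0.0589 0.2506] x [-0.03  1.   -0.  ] z [ 0.662  0.019 -0.749] grasp [0.7203 0.0619 0.1345] F [ 0.2 -0.1 -1. ] w 0.0501 q [ 0.15  0.54 -0.47  2.04  1.97  0.36 -0.44]
TIP ledge x 0.1349 y -0.0049 h 0.0116 | lower corner x 0.1266 h 0.0043 tilt 41.5 yawerr 0.3 roll -0.0
```

Call:
apply_moves(dp=[[0, -0.009, 0.01], [0, -0.009, 0.01], [0, 0, 0]], twist=[[0, 0, 0], [0, 0, 0], [0, 0, 0]], jaw=[105, 105, 105])

```text
clock: 13.4
tcp_pos: [0.6175, 0.0588, 0.2473]
orientation: [1.776, 1.83, 0.693]
contact_force: [-0.4, 1.0, -0.4]
grip_width: 0.0504
```

```bash
python3 - <<'E'
from h import *
tip()
E
```

```text
t 13.4 p [0.6175 0.0588 0.2473] x [-0.03  1.   -0.  ] z [ 0.662  0.019 -0.749] grasp [0.7201 0.0618 0.1311] F [-0.4  1.  -0.4] w 0.0504 q [ 0.16  0.55 -0.48  2.05  1.99  0.37 -0.45]
TIP ledge x 0.1347 y -0.0050 h 0.0082 | lower corner x 0.1264 h 0.0009 tilt 41.5 yawerr 0.3 roll -0.0
```

Call:
apply_moves(dp=[[0, -0.009, 0.01], [0, -0.009, 0.01]], twist=[[0, 0, 0], [0, 0, 0]], jaw=[105, 105])

```text
clock: 13.6
tcp_pos: [0.6177, 0.059, 0.2446]
orientation: [1.775, 1.829, 0.694]
contact_force: [-8.4, -0.3, 12.2]
grip_width: 0.0502
```

```bash
python3 - <<'E'
from h import *
tip()
f=r.grab_frame('side');save('side7',cv2.resize(f['color'][210:270,120:220],None,fx=8,fy=8,interpolation=cv2.INTER_CUBIC))
f=r.grab_frame('wrist');save('wrist7',f['color'])
E
```

```text
t 13.6 p [0.6177 0.059  0.2446] x [-0.03   1.    -0.001] z [ 0.663  0.019 -0.748] grasp [0.7205 0.062  0.1286] F [-8.4 -0.3 12.2] w 0.0502 q [ 0.16  0.56 -0.48  2.05  2.    0.37 -0.46]
TIP ledge x 0.1350 y -0.0048 h 0.0057 | lower corner x 0.1268 h -0.0016 tilt 41.6 yawerr 0.3 roll -0.0
```

View pics/side7.png

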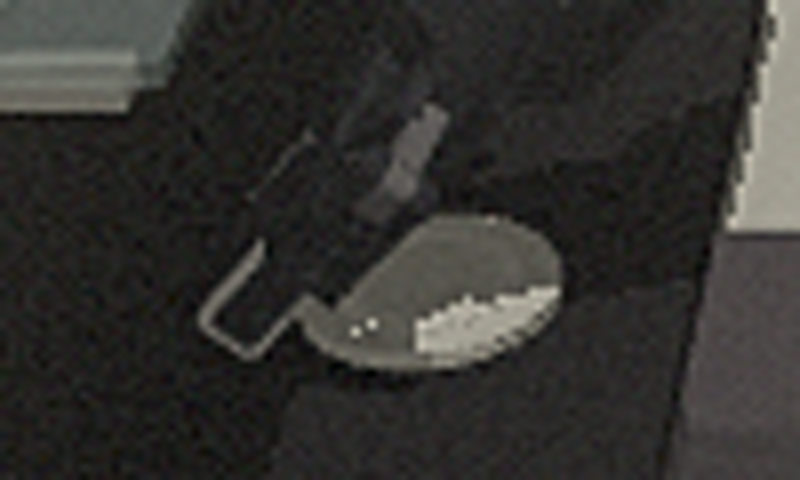

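View pics/wrist7.png

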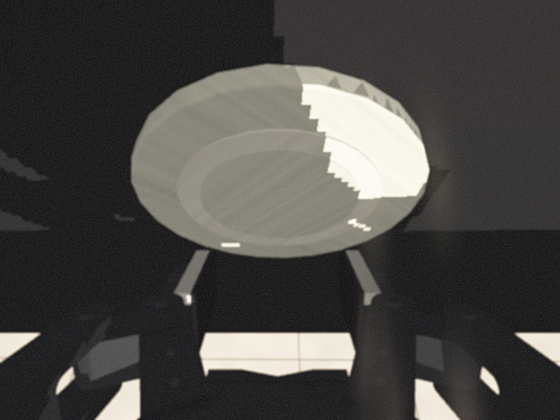

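Call:
apply_moves(dp=[[0, 0.012, -0.014], [0, -0.05, -0.044], [0, -0.05, -0.044], [0, -0.05, -0.044], [0, -0.05, -0.044]], twist=[[0, 0, 0], [0, 0, 0], [0, 0, 0], [0, 0, 0], [0, 0, 0]], jaw=[105, 105, 105, 105, 105])

```text
clock: 14.2
tcp_pos: [0.5839, 0.0582, 0.2471]
orientation: [1.774, 1.828, 0.695]
contact_force: [1.0, -0.7, 0.2]
grip_width: 0.0504
```

```bash
python3 - <<'E'
from h import *
tip()
f=r.grab_frame('side');save('side8',cv2.resize(f['color'][210:290,120:270],None,fx=5,fy=5,interpolation=cv2.INTER_CUBIC))
E
```

```text
t 14.2 p [0.5839 0.0582 0.2471] x [-0.03   1.    -0.001] z [ 0.664  0.019 -0.747] grasp [0.6869 0.0612 0.1313] F [ 1.  -0.7  0.2] w 0.0504 q [ 0.19  0.52 -0.53  2.12  2.05  0.4  -0.53]
TIP ledge x 0.1014 y -0.0044 h 0.0083 | lower corner x 0.0932 h 0.0010 tilt 41.6 yawerr 0.3 roll -0.0
```

View pics/side8.png

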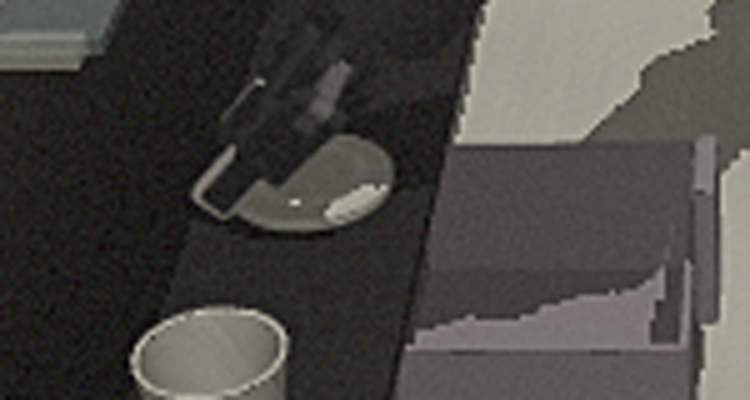

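Call:
apply_moves(dp=[[0, -0.05, -0.043], [0, -0.05, -0.044], [0, -0.05, -0.044], [0, -0.05, -0.044]], twist=[[0, 0, 0], [0, 0, 0], [0, 0, 0], [0, 0, 0]], jaw=[105, 105, 105, 105])

```text
clock: 14.65
tcp_pos: [0.5487, 0.057, 0.247]
orientation: [1.774, 1.829, 0.695]
contact_force: [0.2, 0.4, 0.3]
grip_width: 0.0501
```

```bash
python3 - <<'E'
from h import *
tip()
f=r.grab_frame('side');save('side9',cv2.resize(f['color'][210:290,120:270],None,fx=5,fy=5,interpolation=cv2.INTER_CUBIC))
E
```

```text
t 14.65 p [0.5487 0.057  0.247 ] x [-0.03   1.    -0.001] z [ 0.664  0.019 -0.747] grasp [0.6516 0.06   0.1311] F [0.2 0.4 0.3] w 0.0501 q [ 0.23  0.49 -0.58  2.2   2.11  0.44 -0.6 ]
TIP ledge x 0.0662 y -0.0044 h 0.0082 | lower corner x 0.0579 h 0.0009 tilt 41.6 yawerr 0.3 roll -0.0
```

View pics/side9.png

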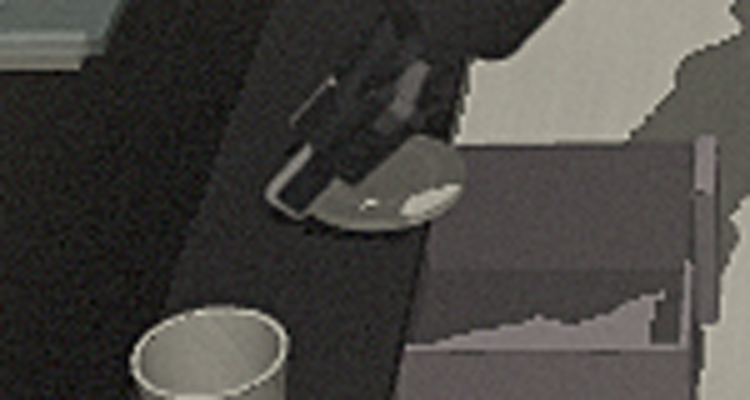

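Call:
apply_moves(dp=[[0, -0.05, -0.043], [0, -0.05, -0.044], [0, -0.05, -0.044], [0, -0.05, -0.044], [0, -0.05, -0.044]], twist=[[0, 0, 0], [0, 0, 0], [0, 0, 0], [0, 0, 0], [0, 0, 0]], jaw=[105, 105, 105, 105, 105])

```text
clock: 15.2
tcp_pos: [0.5052, 0.0558, 0.247]
orientation: [1.773, 1.828, 0.695]
contact_force: [1.6, 0.5, 3.3]
grip_width: 0.0504
```

```bash
python3 - <<'E'
from h import *
tip()
f=r.grab_frame('side');save('side10',cv2.resize(f['color'][210:310,120:270],None,fx=5,fy=5,interpolation=cv2.INTER_CUBIC))
E
```

```text
t 15.2 p [0.5052 0.0558 0.247 ] x [-0.03   1.    -0.001] z [ 0.665  0.019 -0.747] grasp [0.6083 0.0587 0.1312] F [1.6 0.5 3.3] w 0.0504 q [ 0.26  0.45 -0.63  2.29  2.16  0.47 -0.68]
TIP ledge x 0.0228 y -0.0041 h 0.0083 | lower corner x 0.0146 h 0.0010 tilt 41.7 yawerr 0.3 roll -0.1
```

View pics/side10.png

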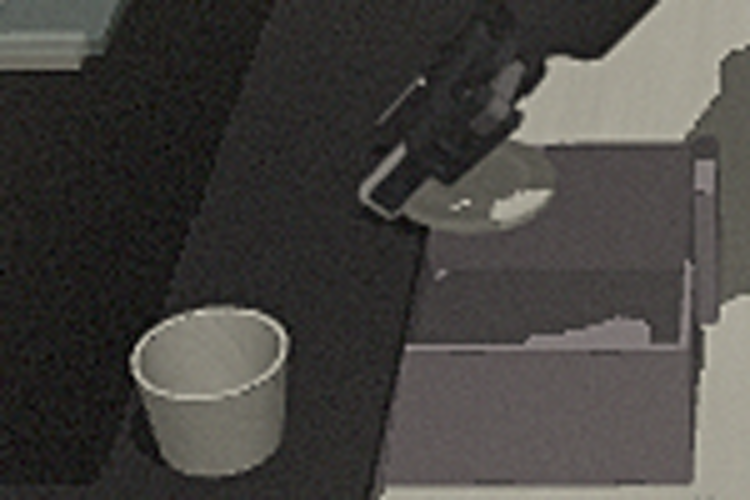

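Call:
apply_moves(dp=[[0, -0.05, -0.044], [0, -0.05, -0.044], [0, -0.05, -0.044], [0, 0, 0]], twist=[[0, 0, 0], [0, 0, 0], [0, 0, 0], [0, 0, 0]], jaw=[105, 105, 105, 105])

```text
clock: 15.65
tcp_pos: [0.4766, 0.0549, 0.2459]
orientation: [1.775, 1.832, 0.692]
contact_force: [0.5, -0.4, -0.6]
grip_width: 0.0504
```

```bash
python3 - <<'E'
from h import *
tip()
f=r.grab_frame('side');save('side11',cv2.resize(f['color'][210:310,120:270],None,fx=5,fy=5,interpolation=cv2.INTER_CUBIC))
E
```

```text
t 15.65 p [0.4766 0.0549 0.2459] x [-0.031  1.    -0.001] z [ 0.662  0.02  -0.749] grasp [0.5793 0.0579 0.1298] F [ 0.5 -0.4 -0.6] w 0.0504 q [ 0.28  0.43 -0.67  2.35  2.19  0.5  -0.73]
TIP ledge x -0.0062 y -0.0038 h 0.0069 | lower corner x -0.0145 h -0.0004 tilt 41.5 yawerr 0.2 roll -0.1
```

View pics/side11.png

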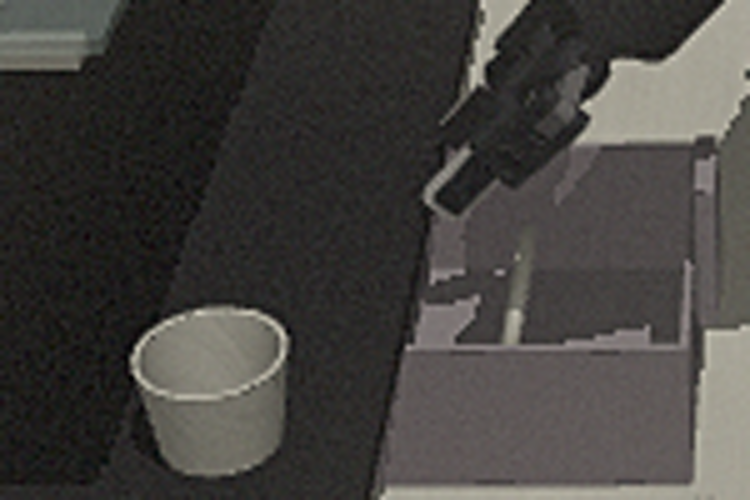

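Call:
apply_moves(dp=[[0, 0.12, -0.15], [0, 0.138, -0.156], [0, 0.138, -0.156], [0, 0.138, -0.156], [0, 0.138, -0.156], [0, 0.138, -0.156], [0, 0, 0], [0, 0, 0]], twist=[[0, 0, 0], [0, 0, 0], [0, 0, 0], [0, 0, 0], [0, 0, 0], [0, 0, 0], [0, 0, 0], [0, 0, 0]], jaw=[105, 105, 105, 105, 105, 105, 105, 105])

```text
clock: 16.5
tcp_pos: [0.4767, 0.054, 0.382]
orientation: [1.78, 1.83, 0.69]
contact_force: [-0.2, 0.6, -0.2]
grip_width: 0.0503
```

```bash
python3 - <<'E'
from h import *
tip()
f=r.grab_frame('side');save('side12',cv2.resize(f['color'][130:370,30:330],None,fx=2.6,fy=2.5,interpolation=cv2.INTER_CUBIC))
f=r.grab_frame('wrist');save('wrist12',f['color'])
f=r.grab_frame('top');save('top12',f['color'])
E
```

```text
t 16.5 p [0.4767 0.054  0.382 ] x [-0.028  1.    -0.   ] z [ 0.66   0.018 -0.751] grasp [0.579  0.0568 0.2655] F [-0.2  0.6 -0.2] w 0.0503 q [ 0.16  0.1  -0.48  2.25  1.17  0.24  0.23]
TIP ledge x -0.0066 y -0.0050 h 0.1426 | lower corner x -0.0149 h 0.1353 tilt 41.3 yawerr 0.4 roll -0.0
```

View pics/side12.png

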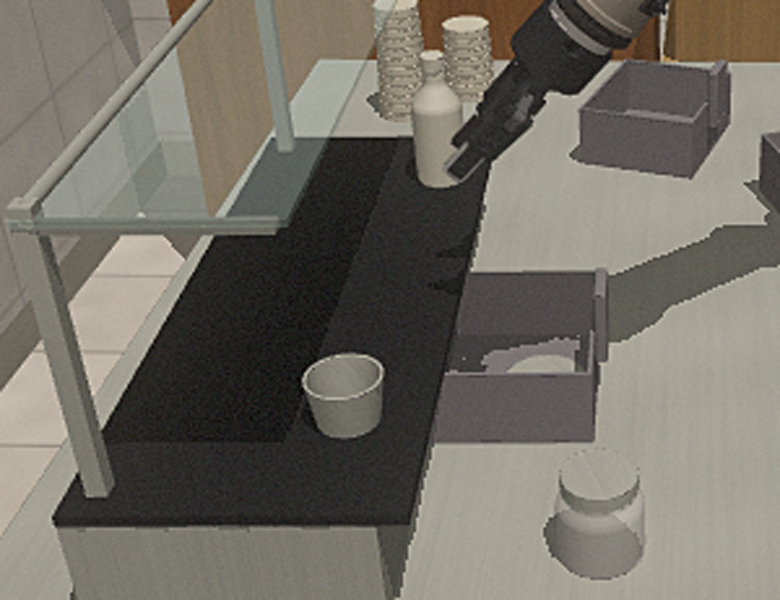

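View pics/wrist12.png

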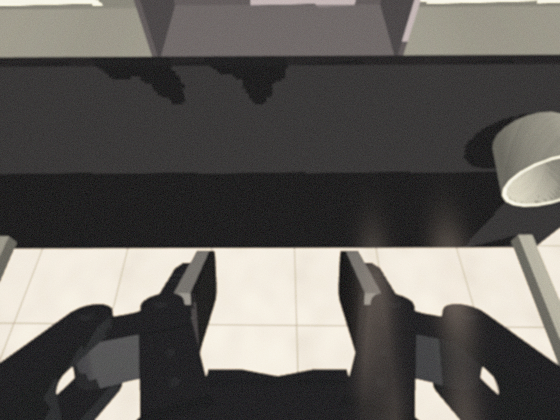

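View pics/top12.png

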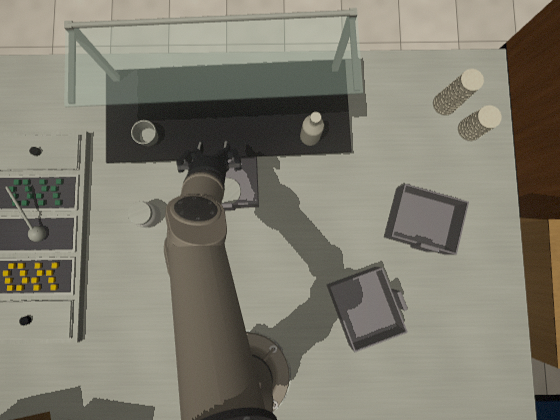

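```bash
python3 - <<'E'
from h import *
import pickle
o,F4=pickle.load(open('f4.pkl','rb'))
for nm,f in(('before',F4['side']),('now',r.grab_frame('side')),('topbefore',F4['top']),('topnow',r.grab_frame('top'))):
    W=cloud(f);X,Y,Z=W[...,0],W[...,1],W[...,2]
    m=(Z>.105)&(Z<.135)&(X>.43)&(X<.5)&(Y>0)&(Y<.13);P=W[m]
    if len(P): print(nm,'tab',P.mean(0).round(4),np.percentile(P[:,:2],[3,97],axis=0).round(3).tolist(),len(P))
    m=(Z>.074)&(Z<.086)&(X>.44)&(X<.6)&(Y>-.06)&(Y<.18);P=W[m];print(nm,'rim',np.percentile(P[:,:2],[1,99],axis=0).round(3).tolist(),np.median(P[:,2]).round(4),len(P))
    m=(Z>.002)&(Z<.02)&(X>.47)&(X<.6)&(Y>-.02)&(Y<.14)&(f['color'].astype(int).sum(2)>480);print(nm,'lid px',m.sum(),np.median(W[m],axis=0).round(3) if m.sum() else '')
    # sauce, cup, jar
    for n,b in dict(cup=(.6,.72,.2,.32,.125,.2),sauce=(.6,.7,-.22,-.12,.13,.3),jar=(.4,.55,.2,.34,.03,.12)).items():
        m=(X>b[0])&(X<b[1])&(Y>b[2])&(Y<b[3])&(Z>b[4])&(Z<b[5]);print('  ',n,np.nanmedian(W[m],axis=0).round(3),m.sum())
E
```

```text
before tab [0.462  0.0642 0.1202] [[0.456, 0.034], [0.468, 0.082]] 92
before rim [[0.457, -0.033], [0.597, 0.15]] 0.0777 326
before lid px 0 
   cup [0.653 0.252 0.144] 713
   sauce [ 0.646 -0.161  0.191] 767
   jar [0.449 0.307 0.073] 1213
now tab [0.4621 0.0637 0.1198] [[0.457, 0.034], [0.468, 0.081]] 91
now rim [[0.459, -0.033], [0.598, 0.151]] 0.0778 326
now lid px 42 [0.528 0.038 0.01 ]
   cup [0.653 0.251 0.144] 707
   sauce [ 0.648 -0.16   0.197] 676
   jar [0.449 0.307 0.073] 1210
topbefore tab [0.4626 0.0381 0.1217] [[0.457, 0.029], [0.47, 0.049]] 46
topbefore rim [[0.46, -0.035], [0.597, 0.031]] 0.0806 114
topbefore lid px 0 
   cup [0.66  0.263 0.148] 318
   sauce [ 0.638 -0.175  0.213] 552
   jar [0.447 0.276 0.084] 625
topnow tab [0.4628 0.0411 0.1233] [[0.457, 0.029], [0.47, 0.054]] 55
topnow rim [[0.47, -0.035], [0.596, 0.134]] 0.0802 110
topnow lid px 7 [0.528 0.058 0.012]
   cup [0.659 0.264 0.148] 315
   sauce [ 0.638 -0.175  0.213] 555
   jar [0.447 0.277 0.084] 620
```

```bash
python3 -c "
from h import *
print(r.hand_in()); st()"
```

```text
the job is handed in; nothing more can be done
None
the job is handed in; nothing more can be done
```

The lid is lying flat in the tub, and the tub is upright and tucked under the ledge's overhang. I handed the job in at about 16.6 s; no verdict is reported.

- **Tub:** I pinched the leftmost tub by its tab and slid it along the counter. I turned it square to the ledge in front of the lid and pushed until it met the upright face, at about 25 N.
- **Lid:** I reached in under the guard tilted about 42°, felt the ledge top with about a 12 N touch, and rose about 2 mm. I then raked the lid off the front edge with both fingertips until it dropped into the tub.
- **Last checks:** The gripper was clear of everything. The tub's tab and rim moved less than about 2 mm between before and after the rake. The cup and jar were unmoved. The sauce bottle was unmoved in the top view; its side-view reading shifted 2 mm across and 6 mm in height, probably because the arm hid part of it. No contact with the guard was seen.
- **What disagreed:**
  - The final tab position leaves the tub's back wall about 1–2 mm off the face, so it may have eased back slightly when I let go. That is within the camera calibration of about 2 mm.
  - The two cameras also differed by about 6 mm on where the lid lay sideways. I settled that with the wrist camera before raking.

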